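# Push the tin and the jam jar home into the jar tidy

## Robot

A 6-joint arm with a two-finger parallel gripper is mounted at the origin on a cart in front of the work surface, level with it; the furniture and walls round the work are solid. World frame = base frame: x ahead of the robot, y to its left, z up, the work surface at z = 0. Lengths are in m, angles in rad, forces in N, time in s.
With the tool pointing down it reaches from about 0.425 to 1.125 m from the base axis. Payload 14.9 kg.
Tool frame: the origin (TCP) lies on the centre line of the jaws, within the pads' length; the fingertips stand 8 mm ahead of it and the grasp point (between the pads) lies 11 mm behind it (arm.tip_extent is the distance from the TCP to the fingertips, in m); x points along the fingers, y is the direction in which the jaws open and shut, and the axes are right-handed (so a half turn about x gives the same grasp; the last joint's range is limited). The gripper opens to 91 mm and grips with 3 to 60 N. Pads are 32 mm wide; open, the fingers measure 118 mm over their backs; the gripper's body (76 mm by 178 mm) begins 60 mm behind the grasp point.
Start: joints at [1.203, 0.379, 1.734, -0, 1.028, -0.033], TCP at [0.23, 0.661, 0.222] pointing down, gripper open.
Joint ranges: [-2.77, 2.77], [-0.74, 2.19], [0, 2.66], [-1.06, 4.2], [0.31, 2.87], [-3.08, 3.08]. Speed limits (rad/s): [1.89, 1.89, 2.39, 3.14, 3.14, 3.14].

## Interface

Orientations are given as a 3x3 rotation matrix whose columns are the frame's x, y, z axes.
In Python, from rig import arm gives the robot as it stands. The module is installed in compiled form; this text tells all that it offers.
- The arm moves only by the tool step_arm, never from a script. Its argument "deltas" is a list of rows, each a list of 3 entries, a list of its own where there are three numbers: the turn, a rotation vector about the tool's x, y, z in degrees, then the shift along the tool's x, y, z in mm, then the opening, from -1 (shut) to 1 (fully open). A call has 1 to 12 rows; each row shifts and turns the commanded pose from where the row before left it, along the tool's axes as they then stand; what a row does not reach is not made up. A row lasts 1/12 s, in which the tool goes at most 41.7 mm and 7.16 degrees, less where a joint would pass 70% of its speed; a pose out of reach is approached as far as the arm can. A call with a gripper value outside its range is refused whole. The fingers move at their own pace and stop on an object; "squeeze" is the grip in N (left out, the last holds). Time passes only in rows, so rows that do not move let the fingers close. It gives the time, the measured TCP pose, the force and the opening at its end, in the units of the state.
- arm.read_state(): the state, without advancing time (a new reading comes with each control period).
- arm.capture(name): name is "scene" or "top" or "wrist"; returns the picture (384x512x3 uint8, blue, green, red); there is no depth.
- arm.calibration(name): a dict with "intrinsics" (3x3 intrinsics, pixels), "origin" and "orientation" of the camera in the world. Camera axes: x right, y down, z forward; pixel columns grow to the right and rows downward; lengths in m; the calibration is good to about 2 mm. The wrist camera is an equidistant fisheye: a pixel r from the principal point sees the ray r / f radians off the axis. A picture is of the moment at which its call begins: read the wrist's pose just before it. calibration takes no time and is no camera call; for the wrist camera it gives the pose at the moment of the call.
- arm.close_job(): hands the job in, once; it reports no verdict.
The state is a dict: "clock": time; "joints": joint angles; "qd": joint speeds; "tau": joint torques, N m; "eef_pos": TCP position; "eef_rot": TCP orientation; "force": force on the tool from outside, world axes, zero at the start; "moment": the same for the moment, N m; "gripper_width": opening from 0.0 (shut) to 1.0 (fully open).
Only numpy, scipy, OpenCV 4.12 (cv2) and the standard library are available. Lean on these libraries where they do the work, as an engineer would, in place of code of your own. Each camera call takes 0.05 s, during which the arm holds its last target. There are 200 camera calls.

## Task

The tin and the jam jar have been left standing out in front of the low wooden tidy: push them along the worktop with the fingertips, one into each of its two bays (either way round), until each stands upright against the back rail. Only push them: do not pick them up, tip them or take them between the fingers, and leave the egg timer and the salt shaker beside the tidy where they are.

Things in the scene. Friction and masses are not known exactly. Their poses are not given: they have to be found in the camera images.
- tidy: light wooden jar tidy fixed to the worktop, without a floor. Origin: worktop level, mid-length of the front face of its back rail (222 mm long, 12 thick, 42 high). x points into the rail, away from the robot; y left along it; z up. Three walls, 10 mm thick, 25 high, at y = -106, 0, +106 mm, reach from the rail to x = -52: two bays 96 wide, 52 deep, open at front (-x) and top
- bay_left (a point): middle of the left bay at worktop level on the face of the back rail (tidy frame 0, +53 mm, 0); axes as the tidy's
- bay_right (a point): middle of the right bay at worktop level on the face of the back rail (tidy frame 0, -53 mm, 0); axes as the tidy's
- tin_mid (a point): centre (half-way up, 29 mm above its underside) of a food tin with a red label, an upright cylinder 75 mm in diameter and 58 mm high, about 0.25 kg, loose; against the back rail its centre is 38 mm in front of it
- jar_mid (a point): centre (half-way up, 42 mm above its underside) of a jam jar with a white lid, upright and round, 62 to 68 mm in diameter and 84 mm high, about 0.25 kg, loose; against the back rail its centre is 31 to 34 mm in front of it
- tin: the same tin; origin at the centre of its underside
- jar: the same jam jar; origin at the centre of its underside
- timer: egg timer with a red top, 56 mm in diameter and 56 mm high, loose, stands to the left of the tidy; leave alone. Origin at the centre of its underside
- salt: salt shaker with a grey cap, 44 mm in diameter and 90 mm high, loose, stands to the right of the tidy; leave alone. Origin at the centre of its underside
There are look-alikes about, which are no part of the job. What is shaped like the tin but yellow is not meant. Leave any yellow look-alike of the jar alone.

How it is judged:
At the end, for the whole second after the job is handed in: The tin is in one bay and the jam jar in the other, each upright on the worktop (tilt under 0.1 rad, not raised 5 mm), at rest, its centre within 20 mm of the bay's middle line and within about 6 mm of touching the back rail (tin centre under 44 mm, jar centre under 40 mm in front of the rail) (((x of tin_mid in the frame of bay_left above -0.044 m and y of tin_mid in the frame of bay_left between -0.02 and 0.02 m and x of jar_mid in the frame of bay_right above -0.04 m and y of jar_mid in the frame of bay_right between -0.02 and 0.02 m) or (x of tin_mid in the frame of bay_right above -0.044 m and y of tin_mid in the frame of bay_right between -0.02 and 0.02 m and x of jar_mid in the frame of bay_left above -0.04 m and y of jar_mid in the frame of bay_left between -0.02 and 0.02 m)) and height (world z) of tin_mid below 0.034 m and height (world z) of jar_mid below 0.047 m and angle between each of tin_mid, jar_mid's own z axis and vertical below 0.1 rad and linear speed of each of tin, jar below 0.01 m/s).
It fails at once if the tin or the jar is lifted off the worktop (over 12 mm) (height (world z) of tin_mid above 0.041 m or height (world z) of jar_mid above 0.054 m).
It fails at once if the tin or the jar is tipped (over 0.35 rad) (angle between any of tin_mid, jar_mid's own z axis and vertical above 0.35 rad).
It fails at once if the tin or the jar is taken between the fingers (grasp point lowered inside it, within 20 mm of its axis) ((horizontal distance between the grasp point and tin_mid below 0.02 m and height (world z) of the grasp point below 0.058 m) or (horizontal distance between the grasp point and jar_mid below 0.02 m and height (world z) of the grasp point below 0.084 m)).
It fails at once if the tin or the jar is pushed with the arm or the gripper's body in place of the fingers (over 3 N) (contact force between the arm and tin above 3 N or contact force between the arm and jar above 3 N).
It fails at once if the egg timer or the salt shaker is moved (over 15 mm) (distance of any of timer, salt from where it was at the start of the episode above 0.015 m).
It also fails if it takes over 72 s, if anything falls off the work surface, if the arm or the gripper's body presses on something with over 40 N, if the wrist force passes 120 N, or if a joint passes its speed limit or range.

## Working session

There is one attempt and no reset: what is moved stays moved. The work goes in short steps, Python scripts to look and compute and a tool call to move; the robot and the scene stay as the last step left them, time stands still between calls to the robot, and variables do not carry over. Pictures are saved under pics/ and viewed, about 8 in all and at most 12, crops included, and the job is handed in when it is done.

Besides the shell and the picture viewer there is one more tool, called after "Call:" as name(argument=value, ...) on one line, values as JSON. step_arm: Moves the arm, as the interface text tells. Its arguments: {"type":"object","properties":{"deltas":{"type":"array"},"squeeze":{"type":"number"}},"required":["deltas"]}

```bash
mkdir -p pics; python3 - <<'E'
from rig import arm
import cv2,numpy as np
np.set_printoptions(precision=4,suppress=True)
for n in("scene","top"):
    cv2.imwrite(f"pics/{n}0.png",arm.capture(n)); c=arm.calibration(n); print(n,c)
s=arm.read_state(); print(s["clock"],s["eef_pos"],s["eef_rot"],s["gripper_width"],arm.tip_extent)
E
```

```text
scene {'intrinsics': array([[407.6957,   0.    , 256.3176],
       [  0.    , 407.6957, 187.2369],
       [  0.    ,   0.    ,   1.    ]]), 'origin': array([ 0.1553, -0.3465,  0.6668]), 'orientation': array([[ 0.6342, -0.5253,  0.5673],
       [-0.7731, -0.4396,  0.4573],
       [ 0.0092, -0.7285, -0.6849]])}
top {'intrinsics': array([[499.2983,   0.    , 250.3949],
       [  0.    , 499.2983, 200.8383],
       [  0.    ,   0.    ,   1.    ]]), 'origin': array([0.5812, 0.0392, 1.1282]), 'orientation': array([[-0.0095, -0.999 ,  0.0443],
       [-0.9998,  0.0103,  0.0168],
       [-0.0172, -0.0441, -0.9989]])}
0.1 [0.2299 0.6608 0.2214] [[-0.0003  0.3285  0.9445]
 [-0.0009  0.9445 -0.3285]
 [-1.     -0.001  -0.    ]] 1.0046759465044437 0.008
```

View pics/scene0.png

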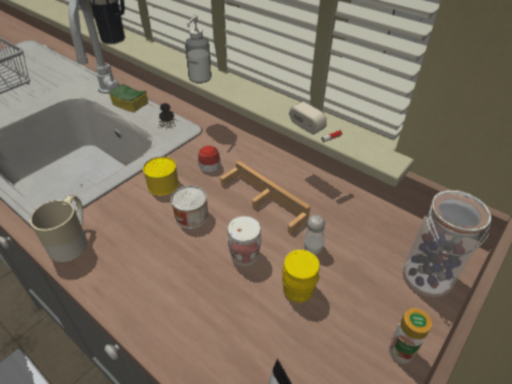

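View pics/top0.png

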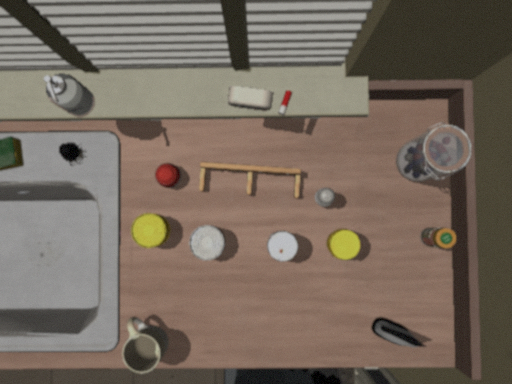

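Top view: tin candidates are (207,243), grey top with red label, and (150,231), yellow. The first fits. Jar candidates are (283,247), white lid, and (345,245), yellow. The first fits. The tidy rail runs from about (202,166) to (300,171), the timer is at (167,175) and the salt at (325,197). Next I'll measure these and confirm in one crop.

```bash
cat > h.py <<'E'
import cv2,numpy as np
from rig import arm
np.set_printoptions(precision=4,suppress=True)
def ray(c,uv,z):
    d=c["orientation"]@np.linalg.inv(c["intrinsics"])@np.array([uv[0],uv[1],1.])
    return c["origin"]+d*(z-c["origin"][2])/d[2]
def blobs(m,lo=60):
    n,l,s,ce=cv2.connectedComponentsWithStats(m.astype(np.uint8))
    return [(l==i) for i in range(1,n) if s[i,4]>=lo]
def circ(c,m,z):
    cs,_=cv2.findContours(m.astype(np.uint8),cv2.RETR_EXTERNAL,cv2.CHAIN_APPROX_NONE)
    k=max(cs,key=cv2.contourArea); P=np.array([ray(c,p,z)[:2] for p in k[:,0].astype(float)])
    A=np.c_[2*P,np.ones(len(P))]; x=np.linalg.lstsq(A,(P**2).sum(1),rcond=None)[0]
    (u,v),r=cv2.minEnclosingCircle(k)
    return (u,v),x[:2],2*np.sqrt(x[2]+x[:2]@x[:2])
E
python3 - <<'E'
from h import *
im=cv2.imread("pics/top0.png"); c=arm.calibration("top")
hsv=cv2.cvtColor(im,cv2.COLOR_BGR2HSV)
H,S,V=[hsv[...,i].astype(int) for i in range(3)]
roi=np.zeros(H.shape,bool); roi[140:285,125:372]=1
for nm,p in(("wood",(185,215)),("wood",(250,167)),("table",(250,220)),("jar",(283,240)),("tin",(207,243)),("tinrim",(195,235)),("salt",(325,195))): print(nm,p,hsv[p[1],p[0]])
for nm,m,z in(("grey",(S<60)&(V>90),.058),("red",((H<8)|(H>172))&(S>140),.056)):
    for b in blobs(m&roi):
        for zz in(.058,.084,.09): print(nm,zz,*circ(c,b,zz),b.sum())
w=(H>10)&(H<22)&(S>60)&(V>135)&roi
for b in blobs(w,100):
    ys,xs=np.nonzero(b); print("wood",b.sum(),xs.min(),xs.max(),ys.min(),ys.max())
crop=cv2.resize(im[145:285,130:370],None,fx=3.3,fy=3.3,interpolation=cv2.INTER_CUBIC); cv2.imwrite("pics/crop0.png",crop)
E
```

```text
wood (185, 215) [ 10  74 152]
wood (250, 167) [ 14 109 180]
table (250, 220) [ 12  73 144]
jar (283, 240) [113   5 191]
tin (207, 243) [ 30   7 182]
tinrim (195, 235) [ 38   6 174]
salt (325, 195) [ 18  15 172]
grey 0.058 (324.5, 197.0) [ 0.6367 -0.0999] 0.04069951653413473 309
grey 0.084 (324.5, 197.0) [ 0.6354 -0.0965] 0.03971073987610351 309
grey 0.09 (324.5, 197.0) [ 0.635  -0.0958] 0.039482560647331515 309
grey 0.058 (206.31689453125, 242.21127319335938) [0.5409 0.1526] 0.07660240203714648 1057
grey 0.084 (206.31689453125, 242.21127319335938) [0.5418 0.1499] 0.07474138073925342 1057
grey 0.09 (206.31689453125, 242.21127319335938) [0.5421 0.1492] 0.07431191428588439 1057
grey 0.058 (281.68658447265625, 245.66326904296875) [ 0.5322 -0.0096] 0.06691969898882409 816
grey 0.084 (281.68658447265625, 245.66326904296875) [ 0.5334 -0.0084] 0.0652939146562926 816
grey 0.09 (281.68658447265625, 245.66326904296875) [ 0.5336 -0.0081] 0.06491873365646726 816
red 0.058 (167.25, 174.75) [0.687  0.2359] 0.047504970753396325 410
red 0.084 (167.25, 174.75) [0.6844 0.2311] 0.04635085861103253 410
red 0.09 (167.25, 174.75) [0.6838 0.23  ] 0.046084525039677776 410
wood 13842 125 371 140 284
```

View pics/crop0.png

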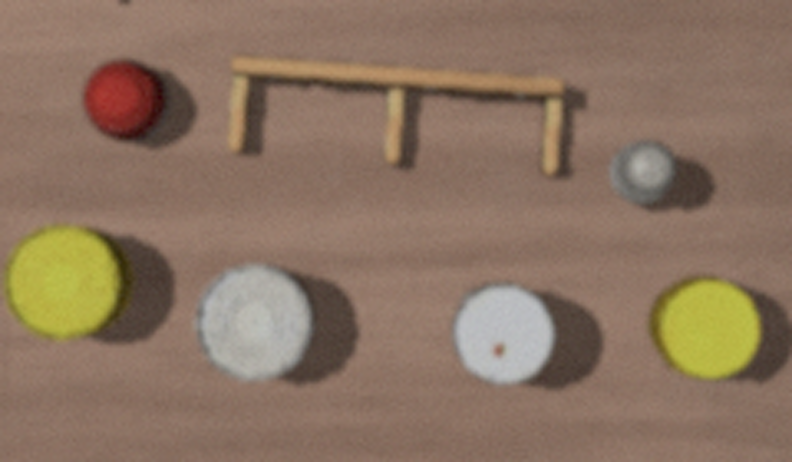

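The crop confirms it: plain grey tin top at crop (255,322), white jam lid at (504,333), and yellow look-alikes at (67,282) and (706,330). The timer is at (124,99) and the salt at (645,172), beside the tidy. Next I'll measure the tidy pose.

```bash
cat > tidy.py <<'E'
from h import *
def tidy(im,c):
    hsv=cv2.cvtColor(im,cv2.COLOR_BGR2HSV); 
    m=((hsv[...,1]>92)&(hsv[...,2]>125)&(hsv[...,0]>8)&(hsv[...,0]<26)).astype(np.uint8)
    r=np.zeros_like(m); r[155:205,195:306]=1; m&=r
    # rail: per-column top/bottom in columns between walls
    cols=[u for u in range(207,295) if not(245<=u<=256)]
    top=[];bot=[]
    for u in cols:
        y=np.nonzero(m[158:178,u])[0]
        if len(y)>2: top.append((u,y.min()+157.5)); bot.append((u,y.max()+158.5))
    out={}
    for n,pts in(("back",top),("front",bot)):
        P=np.array([ray(c,p,.042)[:2] for p in pts]); 
        vx,vy,x0,y0=cv2.fitLine(P.astype(np.float32),cv2.DIST_HUBER,0,.003,.01).ravel(); out[n]=(np.array([x0,y0]),np.array([vx,vy]))
    xs=np.nonzero(m[160:178].any(0))[0]
    walls=[]
    for a,b in((197,210),(243,258),(290,304)):
        q=[(np.mean(np.nonzero(m[v,a:b])[0])+a,v) for v in range(180,190) if m[v,a:b].any()]
        walls.append(np.mean([ray(c,p,.025)[:2] for p in q],0))
    return m,out,walls,xs
E
python3 - <<'E'
from tidy import *
im=cv2.imread("pics/top0.png"); c=arm.calibration("top")
m,o,w,xs=tidy(im,c); print(o,w,xs.min(),xs.max())
p0,d=o["front"]; d=d*np.sign(d[1]); yax=d; xax=np.array([d[1],-d[0]])
print("yaw deg",np.degrees(np.arctan2(xax[1],xax[0])), "thick",(o["back"][0]-p0)@xax)
ends=[ray(c,(xs.min()-.5,166),.042)[:2],ray(c,(xs.max()+.5,171),.042)[:2]]
print("ends y",[(e-p0)@yax for e in ends],"walls y",[(q-p0)@yax for q in w])
mid=np.mean([(q-p0)@yax for q in w]); O=p0+mid*yax
print("tidy O",O,"bayL",O+.053*yax,"bayR",O-.053*yax)
for n,P,s,dd in(("tin",np.array([.541,.1526]),1,.038),("jar",np.array([.5334,-.0084]),-1,.0327)):
    G=O+s*.053*yax-dd*xax; v=G-P; print(n,"local",(P-O)@xax,(P-O)@yax,"goal",G,"move",v,np.linalg.norm(v),np.degrees(np.arctan2(v[1],v[0])))
print(m.sum())
E
```

```text
{'back': (array([0.7083, 0.0565], dtype=float32), array([0.0807, 0.9967], dtype=float32)), 'front': (array([0.6977, 0.0614], dtype=float32), array([0.0787, 0.9969], dtype=float32))} [array([0.6675, 0.1666]), array([0.6663, 0.0603]), array([ 0.6652, -0.0457])] 200 300
yaw deg -4.511754 thick 0.0109632155
ends y [np.float64(0.10705653381867557), np.float64(-0.11383973910636598)] walls y [np.float64(0.10252663932293452), np.float64(-0.0035368321422849774), np.float64(-0.10925037658386465)]
tidy O [0.6974 0.058 ] bayL [0.7016 0.1108] bayR [0.6932 0.0051]
tin local -0.16335559122590745 0.082047744126657 goal [0.6637 0.1138] move [ 0.1227 -0.0388] 0.1286770997042718 -17.558232073649997
jar local -0.15826719925580948 -0.07905119478251603 goal [0.6606 0.0077] move [0.1272 0.0161] 0.1282411293128222 7.2090180959360906
771
```

The measured sizes fit: wall spacing 106 mm, rail 221 × 11 mm, tin 76.6 mm, jar 65 mm. My plan is to set the fingers about 40 mm apart as a cradle and push along tool z, whose heading of -19° already leads the tin into the left bay.

Call:
step_arm(deltas=[[[0, 0, 0], [0, -23.6, 24.3], -0.12], [[0, 0, 0], [0, -23.6, 24.3], -0.12], [[0, 0, 0], [0, -23.6, 24.3], -0.12], [[0, 0, 0], [0, -23.6, 24.3], -0.12], [[0, 0, 0], [0, -23.6, 24.3], -0.12], [[0, 0, 0], [0, -23.6, 24.3], -0.12], [[0, 0, 0], [0, -23.6, 24.3], -0.12], [[0, 0, 0], [0, -23.6, 24.3], -0.12], [[0, 0, 0], [0, -23.6, 24.3], -0.12], [[0, 0, 0], [0, -23.6, 24.3], -0.12], [[0, 0, 0], [0, -23.6, 24.3], -0.12], [[0, 0, 0], [0, -23.6, 24.3], -0.12]])

```text
clock: 1.1
eef_pos: [0.4127, 0.2962, 0.2218]
eef_rot: [[-0.0, 0.328, 0.945], [-0.0, 0.945, -0.328], [-1.0, -0.0, -0.0]]
force: [0.8, 0.3, -0.3]
gripper_width: 0.439
```

Call:
step_arm(deltas=[[[0, 0, 0], [0, -23.6, 24.3], -0.12], [[0, 0, 0], [0, -23.6, 24.3], -0.12], [[0, 0, 0], [0, -23.6, 24.3], -0.12], [[0, 0, 0], [0, -23.6, 24.3], -0.12], [[0, 0, 0], [0, 0, 0], -0.12], [[0, 0, 0], [0, 0, 0], -0.12], [[0, 0, 0], [0, 0, 0], -0.12]])

```text
clock: 1.68
eef_pos: [0.4729, 0.1769, 0.2218]
eef_rot: [[-0.0, 0.329, 0.944], [0.0, 0.944, -0.329], [-1.0, -0.0, -0.0]]
force: [0.1, -0.3, 0.5]
gripper_width: 0.441
```

Call:
step_arm(deltas=[[[0, 0, 0], [32, 0, 0], -0.12], [[0, 0, 0], [32, 0, 0], -0.12], [[0, 0, 0], [32, 0, 0], -0.12], [[0, 0, 0], [32, 0, 0], -0.12], [[0, 0, 0], [32, 0, 0], -0.12], [[0, 0, 0], [20, 0, 0], -0.12], [[0, 0, 0], [12, 0, 0], -0.12], [[0, 0, 0], [0, 0, 0], -0.12], [[0, 0, 0], [0, 0, 0], -0.12]])

```text
clock: 2.43
eef_pos: [0.473, 0.1774, 0.0302]
eef_rot: [[-0.0, 0.328, 0.945], [-0.0, 0.945, -0.328], [-1.0, -0.0, -0.0]]
force: [-0.0, -0.6, -0.0]
gripper_width: 0.436
```

Call:
step_arm(deltas=[[[0, 0, 0], [0, 0, 8], -0.12], [[0, 0, 0], [0, 0, 8], -0.12], [[0, 0, 0], [0, 0, 5], -0.12], [[0, 0, 0], [0, 0, 5], -0.12], [[0, 0, 0], [0, 0, 5], -0.12], [[0, 0, 0], [0, 0, 5], -0.12], [[0, 0, 0], [0, 0, 5], -0.12], [[0, 0, 0], [0, 0, 5], -0.12], [[0, 0, 0], [0, 0, 5], -0.12], [[0, 0, 0], [0, 0, 5], -0.12], [[0, 0, 0], [0, 0, 4], -0.12], [[0, 0, 0], [0, 0, 0], -0.12]])

```text
clock: 3.43
eef_pos: [0.5308, 0.1568, 0.03]
eef_rot: [[0.001, 0.329, 0.944], [0.0, 0.944, -0.329], [-1.0, 0.0, 0.001]]
force: [-0.3, 0.1, 0.8]
gripper_width: 0.443
```

```bash
python3 - <<'E'
from h import *
cv2.imwrite("pics/scene1.png",cv2.resize(arm.capture("scene")[100:340,80:400],None,fx=2.4,fy=2.4))
s=arm.read_state();print(s["clock"],s["eef_pos"],s["force"])
E
```

```text
3.4833 [0.5303 0.1569 0.0299] [-0.1009 -0.1355 -0.8754]
```

View pics/scene1.png

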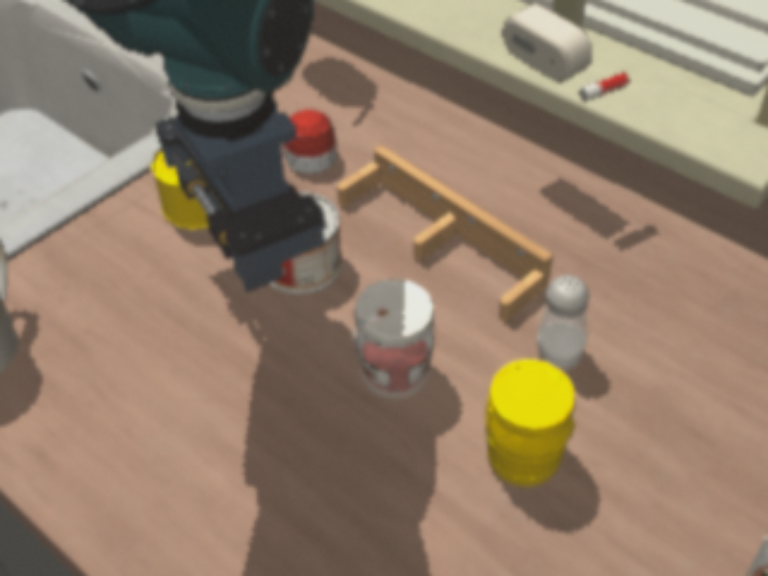

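The tin is upright at crop (303,245), cradled by the fingers and heading for the left bay. I'll go on.

Call:
step_arm(deltas=[[[0, 0, 0], [0, 0, 6], -0.12], [[0, 0, 0], [0, 0, 7], -0.12], [[0, 0, 0], [0, 0, 7], -0.12], [[0, 0, 0], [0, 0, 7], -0.12], [[0, 0, 0], [0, 0, 7], -0.12], [[0, 0, 0], [0, 0, 7], -0.12], [[0, 0, 0], [0, 0, 7], -0.12], [[0, 0, 0], [0, 0, 7], -0.12], [[0, 0, 0], [0, 0, 5], -0.12], [[0, 0, 0], [0, 0, 4], -0.12], [[0, 0, 0], [0, 0, 0], -0.12]])

```text
clock: 4.4
eef_pos: [0.5911, 0.1358, 0.03]
eef_rot: [[0.001, 0.329, 0.944], [0.0, 0.944, -0.329], [-1.0, 0.0, 0.001]]
force: [0.1, 0.6, -0.3]
gripper_width: 0.44
```

```bash
python3 - <<'E'
from h import *
a=arm.capture("scene")[130:260,150:330]; b=arm.capture("top")[140:270,130:310]
cv2.imwrite("pics/both2.png",cv2.resize(np.vstack([a,b]),None,fx=2.3,fy=2.3))
s=arm.read_state();print(s["clock"],s["eef_pos"],s["force"])
E
```

```text
4.5 [0.5903 0.136  0.0299] [-0.2606  0.5749 -0.7465]
```

View pics/both2.png

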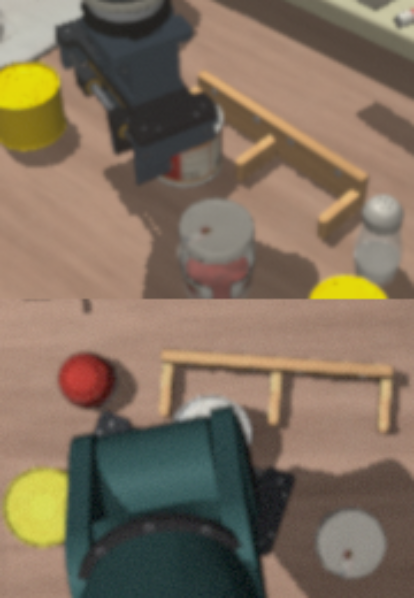

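Tin is upright and its far edge is at the bay mouth, about 5 mm left of the bay's mid-line and still drifting right as wanted. I'll finish slowly with a slight right bias.

Call:
step_arm(deltas=[[[0, 0, 0], [0, -1, 4], -0.12], [[0, 0, 0], [0, -1, 4], -0.12], [[0, 0, 0], [0, -0.5, 4], -0.12], [[0, 0, 0], [0, 0, 4], -0.12], [[0, 0, 0], [0, 0, 4], -0.12], [[0, 0, 0], [0, 0, 3], -0.12], [[0, 0, 0], [0, 0, 2], -0.12], [[0, 0, 0], [0, 0, 1], -0.12], [[0, 0, 0], [0, 0, 0], -0.12]])

```text
clock: 5.25
eef_pos: [0.6142, 0.1251, 0.0299]
eef_rot: [[0.0, 0.329, 0.944], [0.0, 0.944, -0.329], [-1.0, 0.0, 0.0]]
force: [1.1, -0.2, 0.2]
gripper_width: 0.438
```

Call:
step_arm(deltas=[[[0, 0, 0], [0, 0, 1], -0.12], [[0, 0, 0], [0, 0, 1], -0.12], [[0, 0, 0], [0, 0, 0], -0.12]])

```text
clock: 5.5
eef_pos: [0.616, 0.1245, 0.0299]
eef_rot: [[0.0, 0.329, 0.944], [-0.0, 0.944, -0.329], [-1.0, -0.0, 0.0]]
force: [-1.2, -0.1, -0.6]
gripper_width: 0.435
```

Call:
step_arm(deltas=[[[0, 0, 0], [0, 0, 1], -0.12], [[0, 0, 0], [0, 0, 1], -0.12], [[0, 0, 0], [0, 0, 1], -0.12], [[0, 0, 0], [0, 0, 0], -0.12]])

```text
clock: 5.83
eef_pos: [0.619, 0.1234, 0.03]
eef_rot: [[0.0, 0.329, 0.944], [0.0, 0.944, -0.329], [-1.0, 0.0, 0.0]]
force: [-1.0, 0.2, 0.2]
gripper_width: 0.438
```

Call:
step_arm(deltas=[[[0, 0, 0], [0, 0, 1], -0.12], [[0, 0, 0], [0, 0, 1], -0.12], [[0, 0, 0], [0, 0, 0], -0.12]])

```text
clock: 6.08
eef_pos: [0.6206, 0.1228, 0.0299]
eef_rot: [[-0.0, 0.329, 0.944], [-0.0, 0.944, -0.329], [-1.0, -0.0, -0.0]]
force: [-1.5, 1.2, 1.0]
gripper_width: 0.438
```

Call:
step_arm(deltas=[[[0, 0, 0], [0, 0, 1], -0.12], [[0, 0, 0], [0, 0, 1], -0.12], [[0, 0, 0], [0, 0, 0], -0.12]])

```text
clock: 6.33
eef_pos: [0.6209, 0.1225, 0.0297]
eef_rot: [[-0.004, 0.329, 0.944], [0.0, 0.944, -0.329], [-1.0, -0.001, -0.003]]
force: [-12.5, 5.7, 8.4]
gripper_width: 0.438
```

Tin is against the rail with about 12 N. I'll back straight off, rise, turn towards the jar and look.

Call:
step_arm(deltas=[[[0, 0, 0], [0, 0, -3], -0.12], [[0, 0, 0], [0, 0, -7], -0.12], [[0, 0, 0], [0, 0, -20], -0.12], [[0, 0, 0], [0, 0, -20], -0.12], [[0, 0, 0], [0, 0, -20], -0.12], [[0, 0, 0], [-30, 0, 0], -0.12], [[0, 0, 0], [-35, 0, 0], -0.12], [[0, 0, 0], [-35, 0, 0], -0.12], [[-6.6, 0, 0], [0, 0, 0], -0.12], [[-6.6, 0, 0], [0, 0, 0], -0.12], [[-6.6, 0, 0], [0, 0, 0], -0.12], [[-6.6, 0, 0], [0, 0, 0], -0.12]])

```text
clock: 7.33
eef_pos: [0.5564, 0.1452, 0.1303]
eef_rot: [[0.001, -0.131, 0.991], [0.0, 0.991, 0.131], [-1.0, -0.0, 0.001]]
force: [0.2, 0.3, 0.5]
gripper_width: 0.444
```

Call:
step_arm(deltas=[[[0, 0, 0], [0, -25, -18.1], -0.12], [[0, 0, 0], [0, -25, -18.1], -0.12], [[0, 0, 0], [0, -25, -18.1], -0.12], [[0, 0, 0], [0, -25, -18.1], -0.12], [[0, 0, 0], [0, -25, -18.1], -0.12], [[0, 0, 0], [0, -25, -18.1], -0.12], [[0, 0, 0], [0, 0, 0], -0.12], [[0, 0, 0], [0, 0, 0], -0.12]])

```text
clock: 8.0
eef_pos: [0.4671, -0.0181, 0.1301]
eef_rot: [[0.001, -0.123, 0.992], [-0.0, 0.992, 0.123], [-1.0, -0.0, 0.001]]
force: [1.1, 1.2, -0.7]
gripper_width: 0.439
```

```bash
python3 - <<'E'
from h import *
a=arm.capture("scene")[130:260,150:330]; b=arm.capture("top"); cv2.imwrite("pics/top3raw.png",b)
cv2.imwrite("pics/both3.png",cv2.resize(np.vstack([a,b[140:270,150:330]]),None,fx=2.3,fy=2.3))
s=arm.read_state();print(s["clock"],s["eef_pos"],s["force"])
E
```

```text
8.1 [ 0.468  -0.017   0.1302] [0.1336 0.2014 0.7055]
```

View pics/both3.png

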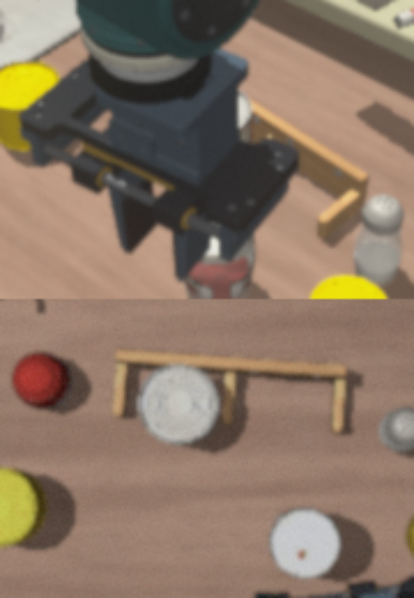

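The tin (crop 180,404) stands in the left bay at the rail, and the jar (305,543) is untouched. Next I'll descend behind the jar and push.

Call:
step_arm(deltas=[[[0, 0, 0], [30, 0, 0], -0.12], [[0, 0, 0], [30, 0, 0], -0.12], [[0, 0, 0], [25, 0, 0], -0.12], [[0, 0, 0], [15, 0, 0], -0.12], [[0, 0, 0], [0, 0, 0], -0.12], [[0, 0, 0], [0, 0, 0], -0.12], [[0, 0, 0], [0, 0, 6], -0.12], [[0, 0, 0], [0, 0, 6], -0.12], [[0, 0, 0], [0, 0, 4], -0.12], [[0, 0, 0], [0, 0, 4], -0.12], [[0, 0, 0], [0, 0, 4], -0.12], [[0, 0, 0], [0, 0, 4], -0.12]])

```text
clock: 9.1
eef_pos: [0.4957, -0.0138, 0.0302]
eef_rot: [[0.0, -0.126, 0.992], [-0.0, 0.992, 0.126], [-1.0, -0.0, 0.0]]
force: [-2.2, -1.2, 1.7]
gripper_width: 0.439
```

Call:
step_arm(deltas=[[[0, 0, 0], [0, 0, 5], -0.12], [[0, 0, 0], [0, 0, 5], -0.12], [[0, 0, 0], [0, 0, 5], -0.12], [[0, 0, 0], [0, 0, 5], -0.12], [[0, 0, 0], [0, 0, 5], -0.12], [[0, 0, 0], [0, 0, 5], -0.12], [[0, 0, 0], [0, 0, 5], -0.12], [[0, 0, 0], [0, 0, 5], -0.12], [[0, 0, 0], [0, 0, 5], -0.12], [[0, 0, 0], [0, 0, 5], -0.12], [[0, 0, 0], [0, 0, 4], -0.12], [[0, 0, 0], [0, 0, 0], -0.12]])

```text
clock: 10.1
eef_pos: [0.5499, -0.0069, 0.03]
eef_rot: [[0.001, -0.126, 0.992], [-0.0, 0.992, 0.126], [-1.0, -0.0, 0.001]]
force: [-0.3, -0.4, -0.8]
gripper_width: 0.439
```

```bash
python3 - <<'E'
from h import *
a=arm.capture("scene")[130:260,150:330]; b=arm.capture("top")
cv2.imwrite("pics/both4.png",cv2.resize(np.vstack([a,b[140:270,180:360]]),None,fx=2.3,fy=2.3))
s=arm.read_state();print(s["clock"],s["eef_pos"],s["force"])
P=s["eef_pos"][:2]+.0425*s["eef_rot"][:2,2]; O=np.array([.6974,.058]); xa=np.array([.9969,-.0787]); ya=np.array([.0787,.9969])
print("jar local est",(P-O)@xa,(P-O)@ya)
im=cv2.imread("pics/top3raw.png");c=arm.calibration("top");h=cv2.cvtColor(im,cv2.COLOR_BGR2HSV)
r=np.zeros(h.shape[:2],bool);r[160:225,208:256]=1
for B in blobs((h[...,1]<60)&(h[...,2]>90)&r,300): q=circ(c,B,.058);print("tin",q,(q[1]-O)@xa,(q[1]-O)@ya)
E
```

```text
10.2 [ 0.5491 -0.007   0.0299] [ 0.3664 -1.0844  0.1188]
jar local est -0.1011256753005405 -0.067787357491452
tin ((226.67721557617188, 185.2784881591797), array([0.6625, 0.1073]), np.float64(0.0770661690204508)) -0.03865706335487916 0.046431948941823994
```

View pics/both4.png

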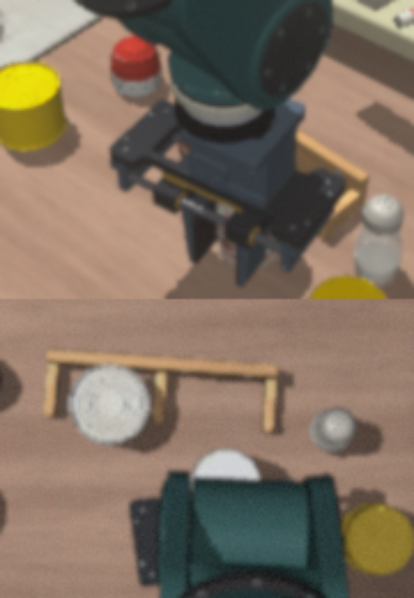

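Tin measured at (-38.7, +46.4) mm in the tidy frame, which is well inside tolerance. The jar is upright in front of the right bay, estimated at (-101, -68) mm, with the salt clear. I'll push on.

Call:
step_arm(deltas=[[[0, 0, 0], [0, 0, 5], -0.12], [[0, 0, 0], [0, 0, 6], -0.12], [[0, 0, 0], [0, 0, 6], -0.12], [[0, 0, 0], [0, 0, 6], -0.12], [[0, 0, 0], [0, 0, 6], -0.12], [[0, 0, 0], [0, 0, 6], -0.12], [[0, 0, 0], [0, 0, 6], -0.12], [[0, 0, 0], [0, 0, 6], -0.12], [[0, 0, 0], [0, 0, 5], -0.12], [[0, 0, 0], [0, 0, 4], -0.12], [[0, 0, 0], [0, 0, 3], -0.12], [[0, 0, 0], [0, 0, 0], -0.12]])

```text
clock: 11.2
eef_pos: [0.608, 0.0005, 0.03]
eef_rot: [[0.001, -0.126, 0.992], [-0.0, 0.992, 0.126], [-1.0, -0.0, 0.001]]
force: [-0.2, -0.5, -1.2]
gripper_width: 0.441
```

Call:
step_arm(deltas=[[[0, 0, 0], [0, 0, 1], -0.12], [[0, 0, 0], [0, 0, 2], -0.12], [[0, 0, 0], [0, 0, 1], -0.12], [[0, 0, 0], [0, 0, 1], -0.12], [[0, 0, 0], [0, 0, 1], -0.12], [[0, 0, 0], [0, 0, 0], -0.12]])

```text
clock: 11.7
eef_pos: [0.6135, 0.0012, 0.03]
eef_rot: [[0.0, -0.126, 0.992], [-0.0, 0.992, 0.126], [-1.0, -0.0, 0.0]]
force: [-0.8, 0.1, 0.8]
gripper_width: 0.441
```

Call:
step_arm(deltas=[[[0, 0, 0], [0, 0, 1], -0.12], [[0, 0, 0], [0, 0, 1], -0.12], [[0, 0, 0], [0, 0, 0], -0.12]])

```text
clock: 11.95
eef_pos: [0.6155, 0.0014, 0.03]
eef_rot: [[0.0, -0.126, 0.992], [-0.0, 0.992, 0.126], [-1.0, -0.0, 0.0]]
force: [-2.0, -0.1, 1.0]
gripper_width: 0.443
```

Call:
step_arm(deltas=[[[0, 0, 0], [0, 0, 1], -0.12], [[0, 0, 0], [0, 0, 1], -0.12], [[0, 0, 0], [0, 0, 0], -0.12]])

```text
clock: 12.2
eef_pos: [0.6175, 0.0017, 0.03]
eef_rot: [[0.0, -0.126, 0.992], [-0.0, 0.992, 0.126], [-1.0, -0.0, 0.0]]
force: [-1.6, -0.7, 1.7]
gripper_width: 0.436
```

Call:
step_arm(deltas=[[[0, 0, 0], [0, 0, 1], -0.12], [[0, 0, 0], [0, 0, 1], -0.12], [[0, 0, 0], [0, 0, 0], -0.12]])

```text
clock: 12.45
eef_pos: [0.6195, 0.0019, 0.0299]
eef_rot: [[0.0, -0.126, 0.992], [-0.0, 0.992, 0.126], [-1.0, -0.0, 0.0]]
force: [-0.9, 0.1, 1.2]
gripper_width: 0.438
```

Call:
step_arm(deltas=[[[0, 0, 0], [0, 0, 1], -0.12], [[0, 0, 0], [0, 0, 1], -0.12], [[0, 0, 0], [0, 0, 0], -0.12]])

```text
clock: 12.7
eef_pos: [0.6215, 0.0022, 0.03]
eef_rot: [[0.0, -0.126, 0.992], [-0.0, 0.992, 0.126], [-1.0, -0.0, 0.0]]
force: [-1.7, 0.3, 1.4]
gripper_width: 0.434
```

Call:
step_arm(deltas=[[[0, 0, 0], [0, 0, 0.5], -0.12], [[0, 0, 0], [0, 0, 0.5], -0.12], [[0, 0, 0], [0, 0, 0], -0.12]])

```text
clock: 12.95
eef_pos: [0.6223, 0.0023, 0.03]
eef_rot: [[0.0, -0.126, 0.992], [-0.0, 0.992, 0.126], [-1.0, -0.0, 0.0]]
force: [-1.6, 0.3, 1.2]
gripper_width: 0.442
```

Call:
step_arm(deltas=[[[0, 0, 0], [0, 0, 1], -0.12], [[0, 0, 0], [0, 0, 0.5], -0.12], [[0, 0, 0], [0, 0, 0], -0.12]])

```text
clock: 13.2
eef_pos: [0.6239, 0.0025, 0.03]
eef_rot: [[0.0, -0.126, 0.992], [0.0, 0.992, 0.126], [-1.0, -0.0, 0.0]]
force: [-1.8, -0.0, 2.2]
gripper_width: 0.442
```

Call:
step_arm(deltas=[[[0, 0, 0], [0, 0, 1], -0.12], [[0, 0, 0], [0, 0, 0], -0.12]])

```text
clock: 13.37
eef_pos: [0.6243, 0.0026, 0.0298]
eef_rot: [[-0.001, -0.126, 0.992], [0.0, 0.992, 0.126], [-1.0, 0.0, -0.001]]
force: [-5.9, -0.2, 3.1]
gripper_width: 0.433
```

```bash
python3 - <<'E'
from h import *
a=arm.capture("scene")[130:260,150:330]; b=arm.capture("top")
cv2.imwrite("pics/both5.png",cv2.resize(np.vstack([a,b[140:270,180:360]]),None,fx=2.3,fy=2.3))
s=arm.read_state();print(s["clock"],s["eef_pos"],s["force"])
E
```

```text
13.4667 [0.6244 0.0026 0.0298] [-4.5879 -0.8661  2.4588]
```

View pics/both5.png

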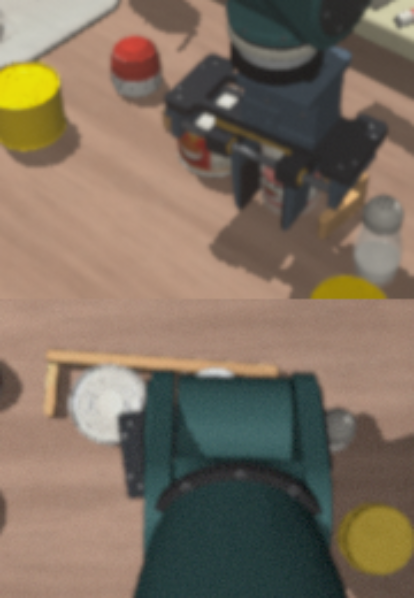

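The jar is at the rail (force now about 6 N), upright, with the salt in place. I'll back off, lift and check everything.

Call:
step_arm(deltas=[[[0, 0, 0], [0, 0, -3], -0.12], [[0, 0, 0], [0, 0, -7], -0.12], [[0, 0, 0], [0, 0, -20], -0.12], [[0, 0, 0], [0, 0, -20], -0.12], [[0, 0, 0], [0, 0, -25], -0.12], [[0, 0, 0], [0, 0, -25], -0.12], [[0, 0, 0], [-30, 0, -20], -0.12], [[0, 0, 0], [-35, 0, -10], -0.12], [[0, 0, 0], [-30, 0, 0], -0.12], [[0, 0, 0], [0, 0, 0], -0.12], [[0, 0, 0], [0, 0, 0], -0.12], [[0, 0, 0], [0, 0, 0], -0.12]])

```text
clock: 14.47
eef_pos: [0.4956, -0.0137, 0.1248]
eef_rot: [[0.001, -0.126, 0.992], [-0.0, 0.992, 0.126], [-1.0, -0.0, 0.001]]
force: [-0.7, -0.5, -0.3]
gripper_width: 0.438
```

```bash
python3 - <<'E'
from h import *
a=arm.capture("scene"); b=arm.capture("top"); c=arm.calibration("top")
cv2.imwrite("pics/both6.png",cv2.resize(np.vstack([a[130:260,150:330],b[140:270,160:340]]),None,fx=2.3,fy=2.3))
O=np.array([.6974,.058]); xa=np.array([.9969,-.0787]); ya=np.array([.0787,.9969])
h=cv2.cvtColor(b,cv2.COLOR_BGR2HSV); h0=cv2.cvtColor(cv2.imread("pics/top0.png"),cv2.COLOR_BGR2HSV)
def m(h,kind,roi,z):
    r=np.zeros(h.shape[:2],bool); r[roi[0]:roi[1],roi[2]:roi[3]]=1
    H,S,V=[h[...,i].astype(int) for i in range(3)]
    k=(S<60)&(V>90) if kind=="g" else ((H<8)|(H>172))&(S>140)
    q=circ(c,max(blobs(k&r,50),key=np.sum),z); return q
for n,roi,z in(("tin",(160,225,206,248),.058),("jar",(160,225,252,296),.084)):
    q=m(h,"g",roi,z); print(n,q,"local mm",1e3*((q[1]-O)@xa),1e3*((q[1]-O)@ya))
for n,k,roi,z in(("salt","g",(175,220,305,345),.09),("timer","r",(155,195,150,185),.056)):
    print(n,"moved mm",1e3*(m(h,k,roi,z)[1]-m(h0,k,roi,z)[1]))
print(arm.read_state()["clock"],arm.read_state()["eef_pos"])
E
```

```text
tin ((226.7205810546875, 185.0), array([0.6626, 0.1071]), np.float64(0.07697171508022482)) local mm -38.587567691958434 46.177739672324904
jar ((272.7038269042969, 185.34075927734375), array([0.6597, 0.0097]), np.float64(0.06525507369652626)) local mm -33.81864285485604 -51.0938607876572
salt moved mm [ 0.2421 -0.3197]
timer moved mm [-0.0512  0.1657]
14.5667 [ 0.4951 -0.0137  0.1239]
```

View pics/both6.png

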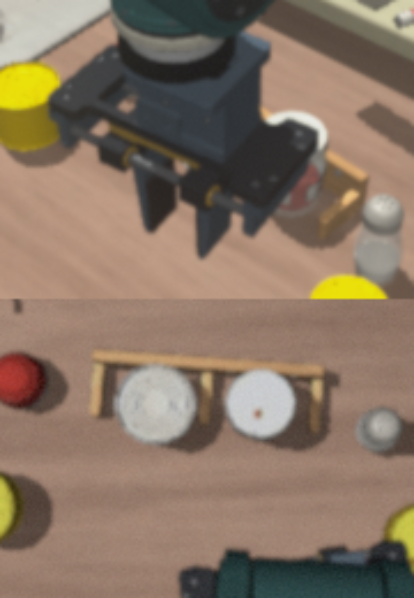

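Tin (crop 157,404) and jar (260,404) both stand upright at the rail, one per bay. Timer and salt have not moved, so I'll hand it in.

```bash
python3 -c "
from rig import arm; print(arm.close_job())"
```

```text
the job is handed in; nothing more can be done
None
```

I pushed the tin into the left bay and the jam jar into the right bay with slightly spread fingertips, each until the force rose at the back rail (about 12 N for the tin, 6 N for the jar). I then backed off and handed the job in at about 14.6 s; no verdict was reported.

My last checks used the top view, after the arm had moved clear:

| Item | In front of the rail | Limit | Off bay middle line (limit 20 mm) |
|---|---|---|---|
| Tin | 38.6 mm | 44 mm | 6.8 mm |
| Jar | 33.8 mm | 40 mm | 1.9 mm |

- **Upright:** both look upright, judged by eye from the pictures rather than measured.
- **Timer and salt:** both show less than 0.5 mm of movement.
- **One small disagreement:** the jar met the rail about 5 mm further along than I had predicted from the finger position. The final picture shows it seated at the rail, and no check failed.

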